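# Shut and lock the craft-kit case with its quarter-turn fastener

## Robot

A 6-joint arm with a two-finger parallel gripper is mounted at the origin on the work surface. World frame = base frame: x ahead of the robot, y to its left, z up, the work surface at z = 0. Lengths are in mm, angles in rad, forces in N, time in s.
With the tool pointing down it reaches from about 350 to 975 mm from the base axis. Payload 7.1 kg.
Tool frame: the origin (TCP) lies at the very end of the fingers, on their centre line; the grasp point (between the pads) lies 19 mm behind it (ctrl.grip_point_offset is the distance from the TCP to the grasp point, in mm); x points along the fingers, y is the direction in which the jaws open and shut, and the axes are right-handed (so a half turn about x gives the same grasp; the last joint's range is limited). The gripper opens to 88 mm and grips with 3 to 60 N. Pads are 20 mm wide; open, the fingers measure 115 mm over their backs; the gripper's body (75 mm by 178 mm) begins 61 mm behind the grasp point.
Start: joints at [1.31, 0.423, 1.63, -0, 1.089, -0.019], TCP at [149.625, 606.809, 222.675] pointing down, gripper open.
Joint ranges: [-3, 3], [-0.9, 2.11], [0.09, 2.58], [-1.31, 4.45], [0.11, 2.69], [-2.54, 2.54]. Speed limits (rad/s): [2.39, 2.39, 3.01, 3.14, 3.14, 3.14].

## Interface

Orientations are given as a rotation vector (axis times angle).
In Python, from workcell import ctrl, vision, workorder gives the robot as it stands.
- The arm moves only by the shell command python3 -m crank 'ROWS'. ROWS is JSON, a list of rows, each a list of 3 entries, a list of its own where there are three numbers: the shift along the tool's x, y, z in m, then the turn, a rotation vector about the tool's x, y, z in rad, then the finger opening in m, from 0 to 0.0878. In form: [[[dx, dy, dz], [wx, wy, wz], jaw], ...]. A call has exactly 8 rows; each row shifts and turns the commanded pose from where the row before left it, along the tool's axes as they then stand; what a row does not reach is not made up. A row lasts 1/12 s, in which the tool goes at most 41.7 mm and 7.16 degrees, less where a joint would pass 70% of its speed; a pose out of reach is approached as far as the arm can. A call with a gripper value outside its range is refused whole. The fingers move at their own pace and stop on an object; the grip force is fixed at half the most. Time passes only in rows, so rows that do not move let the fingers close, or fill a call up. It gives the time, the measured TCP pose, the force and the opening at its end, in the units of the state.
- ctrl.get_obs(): the state, without advancing time (a new reading comes with each control period).
- vision.get_image(name): name is "scene" or "top" or "wrist"; returns a dict with "img" (400x640x3 uint8, blue, green, red), "mtx" (3x3 intrinsics, pixels), "k1" (the pictures are not rectified: a ray, as slopes to the right and down, at radius r is drawn at 1 + k1 r^2 times it, then the intrinsics apply), "rvec" (rotation vector, rad) and "tvec" (3), from world to camera coordinates, as OpenCV has them; the wrist camera has in their place "hand_eye" (4x4, takes a point from camera to tool coordinates, whose origin is the TCP and whose axes are the tool frame's). Camera axes: x right, y down, z forward; pixel columns grow to the right and rows downward; lengths in mm; the calibration is good to about 2 mm. A picture is of the moment at which its call begins: read the wrist's pose just before it. There is no depth.
- workorder.close_job(): hands the job in, once; it reports no verdict.
The state is a dict: "t": time; "qpos": joint angles; "qvel": joint speeds; "joint_torque": joint torques, N m; "ee_pos": TCP position; "orientation": TCP orientation; "ft_force": force on the tool from outside, world axes, zero at the start; "moment": the same for the moment, N m; "width": finger opening in mm.
Only numpy, scipy, OpenCV 4.12 (cv2) and the standard library are available. Lean on these libraries where they do the work, as an engineer would, in place of code of your own. Each camera call takes 0.05 s, during which the arm holds its last target.

## Task

Shut and lock the craft-kit case: with your fingertips in the slot of the round fastener, press the springy lid down flush, turn the fastener a quarter turn clockwise (seen from above) until it stops and the lid stays locked, then take your hand away. Nothing is to be lifted or carried; leave the paint pot, the glue stick and the little fan stand as they are.

Things in the scene. Friction and masses are not known exactly. Their poses are not given: they have to be found in the camera images.
- case: Plywood craft-kit case with red sides, screwed to the desk; place and yaw differ each time. 200 x 240 x 100 mm (x, y, z) without lid; origin at the centre of its underside, on the desk (z = 0). z up; -x is its front (faces the robot at yaw 0), +x its back. A steel keeper inside the front wall catches the fastener's tongue. The lid's upper face is 112 mm above the desk when shut.
- panel (a joint): Lid, 200 x 240 mm plywood, 12 mm thick, hinged along the case's back top edge. Rad: 0 = shut flush, grows as it opens. A spring lifts it to its stop at 0.055, the fastener then 8 mm higher than when shut. Pressing it shut at the fastener takes 4 to 5 N; unlocked, it springs up again. Locked, it lifts back only about 0.01 rad.
- fastener (a joint): Quarter-turn cam in the lid. Rad: 0 = unlocked, slot along the case's y; 1.571 = locked, its end stop, slot along the case's x, yellow-marked end to the green dot at the lid's front. Grows clockwise seen from above. Starts at 0 to 0.35; friction 0.05 N m; stays where left. Unless the lid is held shut while turning, the tongue under it strikes the keeper's side at about 1.0 rad and stops.
- slot (a point): Fastener's centre, level with the lid's upper face (case frame: x -45, y 0, z 112 mm when shut). x axis along the slot to its yellow-marked end, z up; turns with the fastener: a 72 mm aluminium disc flush with the lid, a straight slot 24 mm wide, 18 mm deep right across it, flat black floor. Tips bear on its floor to press, on its long walls to turn; narrower tips have play and must turn further.
- paint_pot: Yellow paint jar with a white cap, 54 mm diameter, 65 mm high, loose; origin at the centre of its underside. To be left alone.
- glue_stick: White glue stick with a blue band, 30 mm diameter, 85 mm high, standing loose; origin at the centre of its underside. To be left alone.
- fan_stand: Small plywood ornament, a square plate with a red and yellow disc on a wooden foot, 45 x 70 mm, 72 mm high, loose; origin at the centre of its underside. To be left alone.

How it is judged:
By the outcome, as a careful person would: the job done as asked, in the order asked, and still so for the second after the job is handed in, with the robot touching nothing.
It also fails if it takes over 42 s, if anything falls off the work surface, if the arm or the gripper's body presses on something with over 40 N, if the wrist force passes 120 N, or if a joint passes its speed limit or range.

## Working session

There is one attempt and no reset: what is moved stays moved. The work goes in short steps, Python scripts to look and compute and a shell command to move; the robot and the scene stay as the last step left them, time stands still between calls to the robot, and variables do not carry over. Pictures are saved under pics/ and viewed, and the job is handed in when it is done.

```bash
ls; mkdir -p pics; python3 - <<'E'
from workcell import ctrl, vision
import cv2
o=ctrl.get_obs(); print(o)
for n in ["scene","top","wrist"]:
    d=vision.get_image(n); cv2.imwrite(f"pics/{n}0.png",d["img"]); print(n,{k:v for k,v in d.items() if k!="img"})
E
```

```text
pics
{'t': 0.0, 'qpos': array([ 1.30999990e+00,  4.23820447e-01,  1.63067033e+00, -1.77192404e-05,
        1.08857224e+00, -1.89750988e-02]), 'qvel': array([ 0.00110008, -0.00017458,  0.00085462, -0.00070938,  0.00220494,
        0.00066401]), 'joint_torque': array([ 1.78095383e-03, -5.44636595e+01, -2.73660046e+01,  6.44625211e-02,
        2.25779484e-02, -1.35626847e-04]), 'ee_pos': array([149.49564864, 606.30405704, 221.9221451 ]), 'orientation': array([ 0.18869332,  1.56263636, -0.19098848]), 'ft_force': array([ 1.00034609,  0.12299058, -0.31590528]), 'moment': array([0.0353082 , 0.00896458, 0.00333207]), 'width': 87.85814686466124}
scene {'mtx': array([[460.42034738,   0.        , 315.46509519],
       [  0.        , 460.42034738, 194.56721622],
       [  0.        ,   0.        ,   1.        ]]), 'k1': -0.12617370109437057, 'rvec': array([ 0.99966494,  2.52280025, -0.99236214]), 'tvec': array([ 412.27757383, -273.11998332, 1430.67112552])}
top {'mtx': array([[375.98953898,   0.        , 325.16389191],
       [  0.        , 375.98953898, 201.0240545 ],
       [  0.        ,   0.        ,   1.        ]]), 'k1': -0.05680055856485059, 'rvec': array([ 2.18697676, -2.03012448,  0.20512767]), 'tvec': array([  9.78682272, 646.85482307, 822.02594053])}
wrist {'mtx': array([[360.50720802,   0.        , 320.03740057],
       [  0.        , 360.50720802, 202.20046643],
       [  0.        ,   0.        ,   1.        ]]), 'k1': -0.061253004040242705, 'hand_eye': array([[-9.76677345e-04, -2.78784158e-01,  9.60353289e-01,
        -1.63933980e+02],
       [ 9.99999214e-01, -1.02755461e-03,  7.18704916e-04,
         4.28164563e-01],
       [ 7.86451905e-04,  9.60353236e-01,  2.78784942e-01,
        -7.58933714e+01],
       [ 0.00000000e+00,  0.00000000e+00,  0.00000000e+00,
         1.00000000e+00]])}
```

View pics/top0.png

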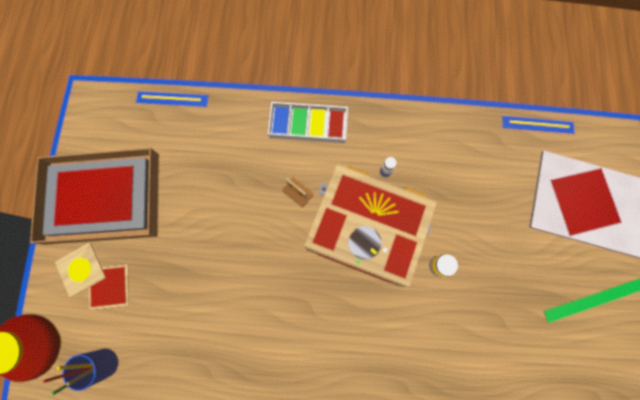

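View pics/scene0.png

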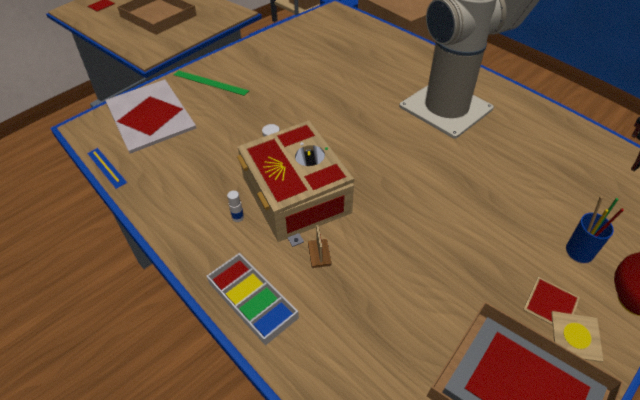

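View pics/wrist0.png

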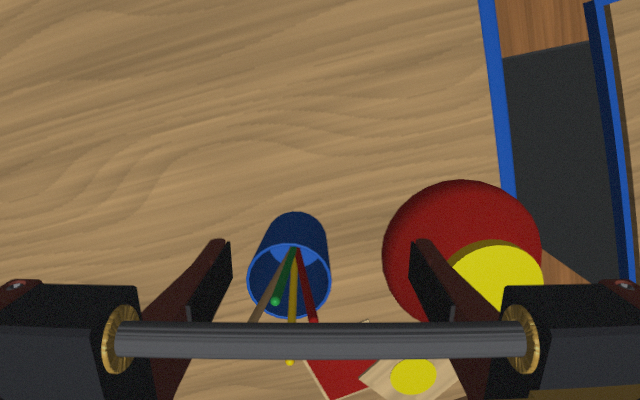

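```bash
python3 - <<'E'
import cv2
a=cv2.imread("pics/top0.png")[140:310,270:480]
cv2.imwrite("pics/topc.png",cv2.resize(a,None,fx=3.5,fy=3.5,interpolation=cv2.INTER_CUBIC))
E
cat > h.py <<'E'
import numpy as np, cv2
from scipy.spatial.transform import Rotation as R
from workcell import ctrl, vision
def undist(d,uv):
    m=d["mtx"]; x=(np.array(uv,float)-[m[0,2],m[1,2]])/m[0,0]
    s=x.copy()
    for _ in range(30): s=x/(1+d["k1"]*(s@s))
    return np.array([s[0],s[1],1])
def ray(d,uv,obs=None):
    v=undist(d,uv)
    if "rvec" in d:
        Rm=cv2.Rodrigues(d["rvec"])[0]; return -Rm.T@d["tvec"], Rm.T@v
    H=d["hand_eye"]; Rt=R.from_rotvec(obs["orientation"]).as_matrix()
    return obs["ee_pos"]+Rt@H[:3,3], Rt@(H[:3,:3]@v)
def atz(d,uv,z,obs=None):
    c,v=ray(d,uv,obs); return c+v*(z-c[2])/v[2]
def proj(d,p,obs=None):
    p=np.array(p,float)
    if "rvec" in d: q=cv2.Rodrigues(d["rvec"])[0]@p+d["tvec"]
    else:
        H=d["hand_eye"]; Rt=R.from_rotvec(obs["orientation"]).as_matrix()
        q=H[:3,:3].T@(Rt.T@(p-obs["ee_pos"])-H[:3,3])
    s=q[:2]/q[2]; s=s*(1+d["k1"]*(s@s)); return s*d["mtx"][0,0]+d["mtx"][:2,2]
E
```

```text
(no output)
```

View pics/topc.png

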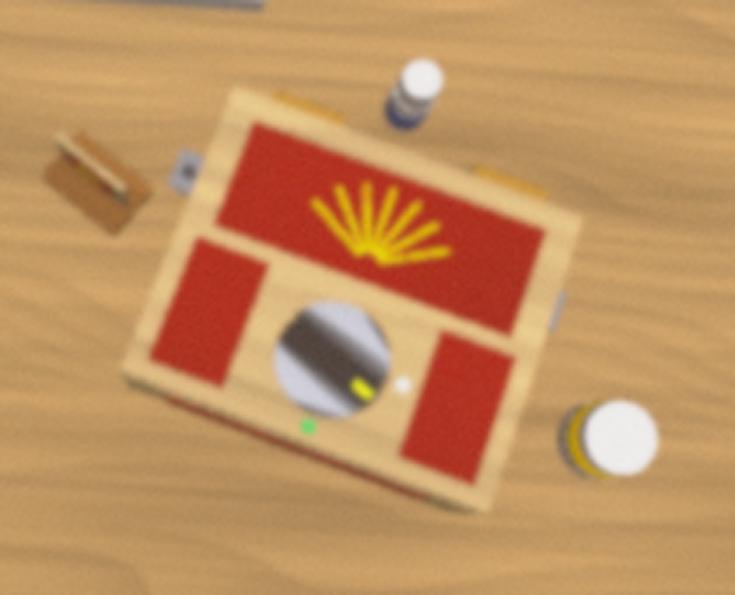

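```bash
python3 - <<'E'
from h import *
import json
d=vision.get_image("top")
def px(x,y): return (270+(x+.5)/3.5-.5,140+(y+.5)/3.5-.5)
P={}
for n,x,y,z in [("BL",235,88,112),("BR",580,215,112),("FR",490,510-4,123),("FL",125,372,123),("disc",332,358,120),("yel",362,389,115),("s1",297,325,120),("s2",375,395,120),("green",308,426,122),("white",402,384,120),("pot",622,437,65),("glue",422,78,85)]:
    P[n]=atz(d,px(x,y),z); print(n,P[n].round(1))
for a,b in [("BL","BR"),("FL","FR"),("BL","FL"),("BR","FR")]: print(a,b,np.linalg.norm(P[a]-P[b]))
f=(P["BL"]+P["BR"]-P["FL"]-P["FR"]); l=P["BL"]+P["FL"]-P["BR"]-P["FR"]
print(np.arctan2(f[1],f[0]),np.arctan2(-l[0],l[1]))
g=P["green"]-P["disc"];print("yaw green",np.arctan2(-g[1],-g[0]))
w=P["white"]-P["disc"];print("yaw white",np.arctan2(w[0],-w[1]), np.linalg.norm(w),np.linalg.norm(g))
s=P["s2"]-P["s1"];y=P["yel"]-P["disc"];print("slot",np.arctan2(s[1],s[0]),np.arctan2(y[1],y[0]))
print("ctr",np.mean([P[k] for k in("BL","BR","FL","FR")],0))
d2=vision.get_image("scene"); cv2.imwrite("pics/scc.png",cv2.resize(d2["img"][110:240,220:370],None,fx=5,fy=4.5,interpolation=cv2.INTER_CUBIC))
print(proj(d2,P["disc"]))
E
```

```text
BL [721.1  36.8 112. ]
BR [ 653.1 -189.9  112. ]
FR [ 466.2 -135.4  123. ]
FL [530.9  92.1 123. ]
disc [549.2 -35.  120. ]
yel [531.9 -55.1 115. ]
s1 [568.1 -12.1 120. ]
s2 [528.4 -62.7 120. ]
green [506.3 -22.4 122. ]
white [536.3 -79.1 120. ]
pot [ 516.7 -233.7   65. ]
glue [746.1 -89.   85. ]
BL BR 236.7451809407997
FL FR 236.42946175731367
BL FL 198.44628957376335
BR FR 195.06305086989423
-0.2832041779621948 -0.28425163863139985
yaw green -0.2851729488930001
yaw white -0.2846950522322844 45.92592295689065 44.72218303638459
slot -2.237006677079477 -2.2822453510822367
ctr [592.82579309 -49.10028366 117.5       ]
[308.89514928 155.91351268]
```

View pics/scc.png

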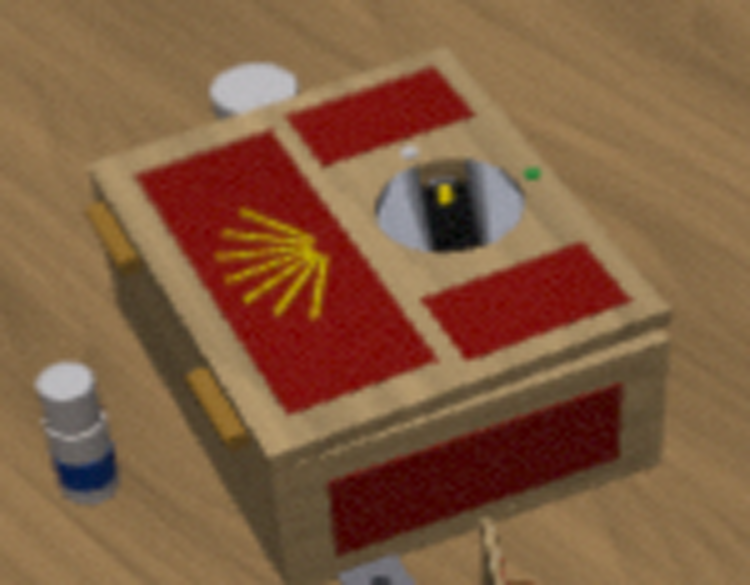

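```bash
python3 - <<'E'
from h import *
o=ctrl.get_obs(); M=R.from_rotvec(o["orientation"]).as_matrix(); print(M.round(3))
ty=np.arctan2(M[1,1],M[0,1]); print("tool y heading",ty,"q1",o["qpos"][0])
for s in (-2.25,-2.25+np.pi):
    print("rot about world z needed",(s-ty+np.pi)%(2*np.pi)-np.pi)
print("shift tool",M.T@(np.array([549.2,-35,225])-o["ee_pos"]))
E
```

```text
[[-0.     0.239  0.971]
 [-0.001  0.971 -0.239]
 [-1.    -0.001 -0.   ]]
tool y heading 1.3290410259362266 q1 1.310020142815734
rot about world z needed 2.7041442812433596
rot about world z needed -0.4374483723464335
shift tool [  -2.32299559 -527.22825599  541.62262227]
```

```bash
python3 -m crank '[[[-0.002,-0.012,0.012],[0,0,0],0.0878],[[-0.002,-0.024,0.024],[0,0,0],0.0878],[[0,-0.024,0.0245],[0,0,0],0.0878],[[0,-0.024,0.0245],[0,0,0],0.0878],[[0,-0.024,0.0245],[0,0,0],0.0878],[[0,-0.024,0.0245],[0,0,0],0.0878],[[0,-0.024,0.0245],[0,0,0],0.0878],[[0,-0.024,0.0245],[0,0,0],0.0878]]'
python3 -m crank '[[[0,-0.024,0.0245],[0,0,0],0.0878],[[0,-0.024,0.0245],[0,0,0],0.0878],[[0,-0.024,0.0245],[0,0,0],0.0878],[[0,-0.024,0.0245],[0,0,0],0.0878],[[0,-0.024,0.0245],[0,0,0],0.0878],[[0,-0.024,0.0245],[0,0,0],0.0878],[[0,-0.024,0.0245],[0,0,0],0.0878],[[0,-0.024,0.0245],[0,0,0],0.0878]]'
```

```text
t: 0.92
ee_pos: [284.7, 386.8, 226.7]
orientation: [0.19, 1.562, -0.189]
ft_force: [0.8, 0.1, 0.8]
width: 87.9
t: 1.58
ee_pos: [429.1, 153.3, 226.8]
orientation: [0.19, 1.562, -0.19]
ft_force: [0.8, 0.9, 0.2]
width: 87.8
```

```bash
python3 -m crank '[[[0,-0.024,0.025],[0,0,0],0.07],[[0,-0.024,0.025],[0,0,0],0.06],[[0,-0.024,0.025],[0,0,0],0.05],[[0,-0.024,0.025],[0,0,0],0.04],[[0,-0.022,0.023],[0,0,0],0.036],[[0,-0.018,0.02],[0,0,0],0.036],[[0,-0.012,0.012],[0,0,0],0.036],[[0,-0.007,0.008],[0,0,0],0.036]]'
python3 -m crank '[[[0,0,0],[0.06,0,0],0.036],[[0,0,0],[0.08,0,0],0.036],[[0,0,0],[0.08,0,0],0.036],[[0,0,0],[0.08,0,0],0.036],[[0,0,0],[0.08,0,0],0.036],[[0,0,0],[0.05,0,0],0.036],[[0,0,0],[0,0,0],0.036],[[0,0,0],[0,0,0],0.036]]'
python3 - <<'E'
from h import *
o=ctrl.get_obs(); M=R.from_rotvec(o["orientation"]).as_matrix(); print(o["ee_pos"],np.arctan2(M[1,1],M[0,1]),o["qpos"],M[:,0],o["ft_force"],o["moment"],o["width"])
d=vision.get_image("wrist"); cv2.imwrite("pics/w1.png",d["img"]);print(proj(d,[549.2,-35,120],o))
E
```

```text
t: 2.25
ee_pos: [550.5, -36.6, 226.6]
orientation: [0.191, 1.562, -0.191]
ft_force: [0.0, 0.4, -0.4]
width: 38.0
t: 2.92
ee_pos: [549.4, -34.2, 226.6]
orientation: [0.524, 1.507, -0.524]
ft_force: [-0.3, -0.5, 0.2]
width: 35.7
[549.41567082 -34.22723026 226.62354403] 0.9011047294103922 [-8.38856428e-02  3.09692247e-01  1.79227470e+00  1.01779498e-04
  1.03992525e+00 -9.85041901e-01] [-2.91129745e-04  1.12559991e-04 -9.99999951e-01] [-0.31870998 -0.4721247   0.22123306] [-0.01226237  0.01108062 -0.02275221] 35.725774294127945
[318.07240419 199.79135069]
```

View pics/w1.png

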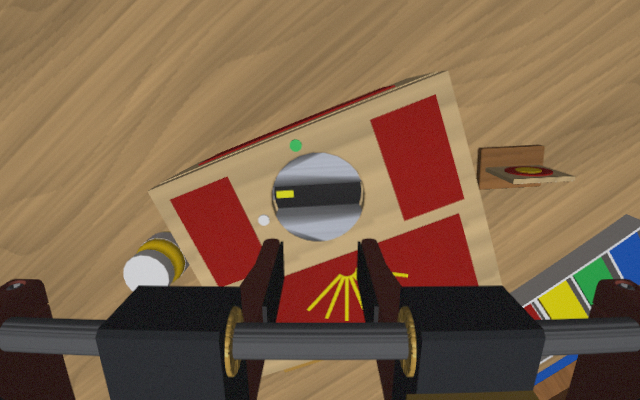

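```bash
python3 - <<'E'
import cv2
a=cv2.imread("pics/w1.png")[145:250,250:390]
cv2.imwrite("pics/w1c.png",cv2.resize(a,None,fx=5,fy=5,interpolation=cv2.INTER_CUBIC))
E
```

```text
(no output)
```

View pics/w1c.png

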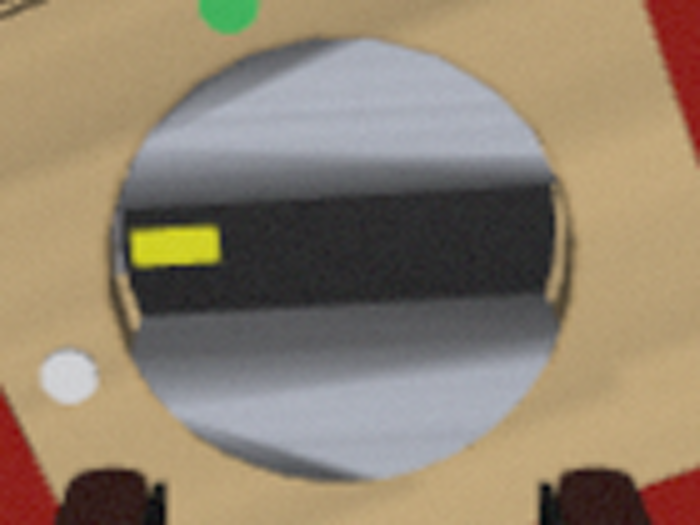

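```bash
python3 - <<'E'
from h import *
o=ctrl.get_obs(); d=vision.get_image("wrist")
px=lambda x,y:(250+(x+.5)/5-.5,145+(y+.5)/5-.5)
q={n:atz(d,px(x,y),z,o) for n,x,y,z in [("u1",150,207,102),("u2",545,185,102),("l1",145,316,102),("l2",545,294,102),("dl",112,255,120),("dr",572,255,120),("dt",343,38,120),("db",343,480,120),("green",229,4,122),("white",69,376,120)]}
for n in q: print(n,q[n].round(1))
for a,b in("u1","u2"),("l1","l2"): 
  v=q[b]-q[a]; print(np.arctan2(v[1],v[0]))
n=np.array([-np.sin(.9),np.cos(.9)])
print("width",(q["u1"]-q["l1"])[:2]@n,(q["u2"]-q["l2"])[:2]@n)
c=(q["dt"]+q["db"])/2; c2=(q["dl"]+q["dr"])/2; print(c,c2,np.linalg.norm(q["dr"]-q["dl"]),np.linalg.norm(q["dt"]-q["db"]))
print("floor mid",sum(q[k] for k in("u1","u2","l1","l2"))/4)
M=R.from_rotvec(o["orientation"]).as_matrix()
for t in (c,(q["u1"]+q["u2"]+q["l1"]+q["l2"])/4): print("tool", M.T@(t-o["ee_pos"]))
g=q["green"]-c; w=q["white"]-c; print(np.arctan2(-g[1],-g[0]),np.arctan2(w[0],-w[1]))
E
```

```text
u1 [524.3 -55.8 102. ]
u2 [561.8  -2.6 102. ]
l1 [538.1 -68.6 102. ]
l2 [576.7 -13.8 102. ]
dl [524.4 -61.1 120. ]
dr [568.9  -5.  120. ]
dt [520.3 -11.9 120. ]
db [576.1 -56.3 120. ]
green [505.5 -21.8 122. ]
white [535.2 -79.4 120. ]
0.9572503007138837
0.9574788653615346
width 18.773125161551505 18.644832197557793
[548.19962062 -34.0884609  120.        ] [546.61582773 -33.02719667 120.        ] 71.5916745420205 71.41607287137838
floor mid [550.22970597 -35.18254274 102.        ]
tool [106.66687453  -0.62859643  -1.13594604]
tool [124.666444    -0.22517359   1.13803956]
-0.2806216455059161 -0.2786814587633903
```

```bash
python3 -m crank '[[[0.008,-0.0006,-0.0011],[-0.056,0,0],0.034],[[0.015,0,0],[0,0,0],0.034],[[0.02,0,0],[0,0,0],0.034],[[0.02,0,0],[0,0,0],0.034],[[0.018,0,0],[0,0,0],0.034],[[0.01,0,0],[0,0,0],0.034],[[0.005,0,0],[0,0,0],0.034],[[0,0,0],[0,0,0],0.034]]'
python3 - <<'E'
from h import *
o=ctrl.get_obs(); M=R.from_rotvec(o["orientation"]).as_matrix(); print(o["ee_pos"],np.arctan2(M[1,1],M[0,1]),o["ft_force"],o["moment"],o["width"])
d=vision.get_image("wrist"); cv2.imwrite("pics/w2.png",d["img"])
print(proj(d,o["ee_pos"],o), [proj(d,o["ee_pos"]+M@[0,s*30.5,z],o).round(0) for s in(-1,1) for z in (-10,10)])
E
```

```text
t: 3.68
ee_pos: [547.9, -34.3, 129.9]
orientation: [0.482, 1.518, -0.482]
ft_force: [0.2, -0.1, -0.6]
width: 34.0
[547.94827744 -34.33399957 129.87117924] 0.9554384980400268 [ 0.24937582 -0.06133867 -0.55666199] [-0.07367693  0.01508661 -0.04357579] 34.00935182379613
[318.63604253 257.49088611] [array([256., 239.]), array([258., 276.]), array([381., 239.]), array([379., 275.])]
```

View pics/w2.png

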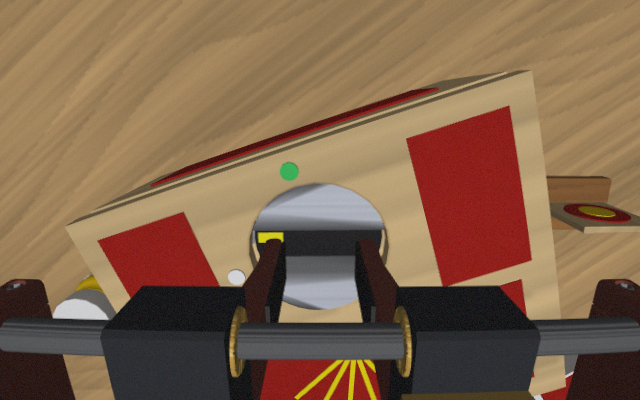

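```bash
python3 - <<'E'
from h import *
o=ctrl.get_obs(); d=vision.get_image("wrist"); M=R.from_rotvec(o["orientation"]).as_matrix()
cv2.imwrite("pics/w2c.png",cv2.resize(d["img"][175:320,235:405],None,fx=4.5,fy=4,interpolation=cv2.INTER_CUBIC))
for n,p,z in [("L",(253,245),120),("R",(387,245),120),("T",(320,183),120),("B",(320,309),120),("u",(320,231),120),("l",(320,255),102)]:
  print(n,(M.T@(atz(d,p,z,o)-o["ee_pos"])).round(1))
E
```

```text
L [ 10.7 -34.4  -2.1]
R [10.7 35.8 -2.1]
T [ 10.7   0.7 -35.4]
B [10.7  0.7 36.3]
u [ 10.7   0.7 -10. ]
l [28.7  0.7 11.8]
```

View pics/w2c.png

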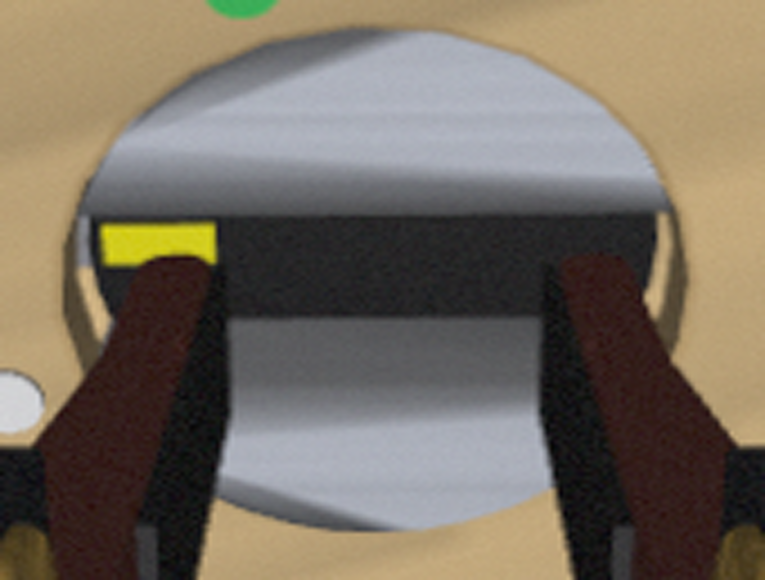

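```bash
python3 -m crank '[[[0.006,0.0004,0.0002],[0,0,0],0.034],[[0.008,0,0],[0,0,0],0.034],[[0.006,0,0],[0,0,0],0.034],[[0.004,0,0],[0,0,0],0.034],[[0.002,0,0],[0,0,0],0.034],[[0.002,0,0],[0,0,0],0.034],[[0,0,0],[0,0,0],0.034],[[0,0,0],[0,0,0],0.034]]'
python3 -m crank '[[[0.002,0,0],[0,0,0],0.034],[[0.002,0,0],[0,0,0],0.034],[[0.001,0,0],[0,0,0],0.034],[[0.001,0,0],[0,0,0],0.034],[[0.001,0,0],[0,0,0],0.034],[[0,0,0],[0,0,0],0.034],[[0,0,0],[0,0,0],0.034],[[0,0,0],[0,0,0],0.034]]'
```

```text
t: 4.45
ee_pos: [547.9, -34.0, 102.1]
orientation: [0.482, 1.519, -0.483]
ft_force: [-3.2, 3.2, 3.1]
width: 34.0
t: 5.12
ee_pos: [547.9, -34.0, 95.4]
orientation: [0.482, 1.519, -0.483]
ft_force: [-4.6, 3.3, 2.9]
width: 33.9
```

```bash
python3 -m crank '[[[0.001,0,-0.0007],[0,0,0],0.034],[[0.001,0,-0.0005],[0,0,0],0.034],[[0.0005,0,0],[0,0,0],0.034],[[0,0,0],[0,0,0],0.034],[[0,0,0],[0,0,0],0.034],[[0,0,0],[0,0,0],0.034],[[0,0,0],[0,0,0],0.034],[[0,0,0],[0,0,0],0.034]]'
python3 - <<'E'
from workcell import ctrl
o=ctrl.get_obs(); print(o["ee_pos"],o["ft_force"],o["moment"])
E
```

```text
t: 5.78
ee_pos: [547.9, -33.8, 94.0]
orientation: [0.482, 1.516, -0.482]
ft_force: [-6.4, 0.3, 11.5]
width: 33.8
[547.93807385 -33.82319706  93.991309  ] [-6.37209833  0.25240192 11.54930523] [-0.01578124  1.0160828   0.06918452]
```

```bash
python3 -m crank '[[[0.0005,0,0],[0.04,0,0],0.034],[[0,0,0],[0.06,0,0],0.034],[[0,0,0],[0.06,0,0],0.034],[[0,0,0],[0.06,0,0],0.034],[[0,0,0],[0.06,0,0],0.034],[[0,0,0],[0.06,0,0],0.034],[[0,0,0],[0.04,0,0],0.034],[[0,0,0],[0,0,0],0.034]]'
cat > s.py <<'E'
from h import *
o=ctrl.get_obs(); M=R.from_rotvec(o["orientation"]).as_matrix()
print("pos",o["ee_pos"].round(2),"head",np.arctan2(M[1,1],M[0,1]).round(4),"F",o["ft_force"].round(1),"Ftool",(M.T@o["ft_force"]).round(1),"M",o["moment"].round(2),o["width"],"q6",o["qpos"][5], "x",M[:,0].round(3))
E
python3 s.py
```

```text
t: 6.45
ee_pos: [548.2, -34.3, 93.9]
orientation: [0.777, 1.426, -0.778]
ft_force: [-6.7, -3.0, 14.6]
width: 33.7
pos [548.15 -34.33  93.87] head 0.5731 F [-6.7 -3.  14.6] Ftool [-14.6  -7.2  -1.1] M [-0.54  1.14 -0.04] 33.726736580409664 q6 -0.655565665257364 x [ 0.001 -0.001 -1.   ]
```

```bash
python3 -m crank '[[[0,0,0],[0.04,0,0],0.034],[[0,0,0],[0.06,0,0],0.034],[[0,0,0],[0.06,0,0],0.034],[[0,0,0],[0.06,0,0],0.034],[[0,0,0],[0.06,0,0],0.034],[[0,0,0],[0.06,0,0],0.034],[[0,0,0],[0.04,0,0],0.034],[[0,0,0],[0,0,0],0.034]]'; python3 s.py
python3 -m crank '[[[0,0,0],[0.04,0,0],0.034],[[0,0,0],[0.06,0,0],0.034],[[0,0,0],[0.06,0,0],0.034],[[0,0,0],[0.06,0,0],0.034],[[0,0,0],[0.06,0,0],0.034],[[0,0,0],[0.06,0,0],0.034],[[0,0,0],[0.04,0,0],0.034],[[0,0,0],[0,0,0],0.034]]';python3 s.py
```

```text
t: 7.12
ee_pos: [548.2, -34.8, 93.9]
orientation: [1.065, 1.293, -1.066]
ft_force: [-7.1, -5.0, 13.9]
width: 34.1
pos [548.16 -34.76  93.89] head 0.1933 F [-7.1 -5.  13.9] Ftool [-13.9  -7.9   3.5] M [-0.99  1.14  0.01] 34.05024488300664 q6 -0.2755120757615629 x [ 0.001 -0.002 -1.   ]
t: 7.78
ee_pos: [548.5, -34.8, 93.9]
orientation: [1.345, 1.112, -1.345]
ft_force: [-6.3, -5.0, 14.0]
width: 33.7
pos [548.53 -34.81  93.9 ] head -0.1867 F [-6.3 -5.  14. ] Ftool [-14.   -5.2   6.1] M [-1.05  1.04 -0.03] 33.74651563679688 q6 0.10443473022418581 x [ 0.002 -0.002 -1.   ]
```

```bash
python3 -m crank '[[[0,0,0],[0.03,0,0],0.034],[[0,0,0],[0.03,0,0],0.034],[[0,0,0],[0.03,0,0],0.034],[[0,0,0],[0.03,0,0],0.034],[[0,0,0],[0,0,0],0.034],[[0,0,0],[0,0,0],0.034],[[0,0,0],[0,0,0],0.034],[[0,0,0],[0,0,0],0.034]]'; python3 s.py
python3 -m crank '[[[0,0,0],[0.02,0,0],0.034],[[0,0,0],[0.02,0,0],0.034],[[0,0,0],[0.02,0,0],0.034],[[0,0,0],[0,0,0],0.034],[[0,0,0],[0,0,0],0.034],[[0,0,0],[0,0,0],0.034],[[0,0,0],[0,0,0],0.034],[[0,0,0],[0,0,0],0.034]]';python3 s.py
python3 -m crank '[[[0,0,0],[0.02,0,0],0.034],[[0,0,0],[0.02,0,0],0.034],[[0,0,0],[0,0,0],0.034],[[0,0,0],[0,0,0],0.034],[[0,0,0],[0,0,0],0.034],[[0,0,0],[0,0,0],0.034],[[0,0,0],[0,0,0],0.034],[[0,0,0],[0,0,0],0.034]]';python3 s.py
```

```text
t: 8.45
ee_pos: [548.5, -35.0, 93.9]
orientation: [1.429, 1.047, -1.429]
ft_force: [-5.4, -6.1, 13.5]
width: 33.7
pos [548.52 -34.95  93.89] head -0.3046 F [-5.4 -6.1 13.5] Ftool [-13.5  -3.3   7.5] M [-1.15  1.03 -0.05] 33.74363610098756 q6 0.2223188026083998 x [ 0.002 -0.002 -1.   ]
t: 9.12
ee_pos: [548.5, -35.1, 93.9]
orientation: [1.468, 1.013, -1.469]
ft_force: [-5.7, -6.3, 13.3]
width: 34.2
pos [548.46 -35.07  93.91] head -0.3599 F [-5.7 -6.3 13.3] Ftool [-13.3  -3.1   8. ] M [-1.05  1.13  1.65] 34.157665709454484 q6 0.2795491766315212 x [ 0.001 -0.003 -1.   ]
t: 9.78
ee_pos: [548.5, -35.1, 93.9]
orientation: [1.492, 0.991, -1.494]
ft_force: [-5.0, -6.5, 14.1]
width: 34.3
pos [548.46 -35.13  93.9 ] head -0.3953 F [-5.  -6.5 14.1] Ftool [-14.1  -2.1   8. ] M [-0.97  1.1   3.26] 34.28239191433033 q6 0.3168227195044076 x [ 0.001 -0.005 -1.   ]
```

```bash
python3 -m crank '[[[0,0,0],[-0.02,0,0],0.034],[[0,0,0],[-0.03,0,0],0.034],[[0,0,0],[-0.03,0,0],0.034],[[0,0,0],[-0.02,0,0],0.034],[[0,0,-0.0005],[0,0,0],0.034],[[0,0,0],[0,0,0],0.034],[[0,0,0],[0,0,0],0.034],[[0,0,0],[0,0,0],0.034]]'; python3 s.py
python3 -m crank '[[[-0.002,0,0],[0,0,0],0.034],[[-0.003,0,0],[0,0,0],0.034],[[-0.004,0,0],[0,0,0],0.034],[[-0.005,0,0],[0,0,0],0.034],[[-0.006,0,0],[0,0,0],0.034],[[-0.006,0,0],[0,0,0],0.034],[[-0.008,0,0],[0,0,0],0.034],[[-0.01,0,0],[0,0,0],0.034]]';python3 s.py
python3 -m crank '[[[-0.015,0,0],[0,0,0],0.034],[[-0.02,0,0],[0,0,0],0.034],[[-0.02,0,0],[0,0,0],0.034],[[-0.015,0,0],[0,0,0],0.034],[[-0.01,0,0],[0,0,0],0.034],[[0,0,0],[0,0,0],0.034],[[0,0,0],[0,0,0],0.034],[[0,0,0],[0,0,0],0.034]]';python3 s.py
python3 - <<'E'
from h import *
o=ctrl.get_obs()
for n in("wrist","top","scene"):
  d=vision.get_image(n); cv2.imwrite(f"pics/{n}3.png",d["img"])
cv2.imwrite("pics/scc3.png",cv2.resize(d["img"][110:260,220:370],None,fx=5,fy=4,interpolation=cv2.INTER_CUBIC))
E
```

```text
t: 10.45
ee_pos: [548.8, -34.7, 93.9]
orientation: [1.429, 1.046, -1.429]
ft_force: [-5.5, -6.7, 13.3]
width: 33.9
pos [548.81 -34.66  93.92] head -0.3043 F [-5.5 -6.7 13.3] Ftool [-13.3  -3.2   8.1] M [-1.35  1.    0.07] 33.9262861630562 q6 0.2230453987151627 x [ 0.002 -0.002 -1.   ]
t: 11.12
ee_pos: [548.3, -32.9, 137.3]
orientation: [1.431, 1.049, -1.43]
ft_force: [-1.1, 0.5, -0.1]
width: 33.8
pos [548.31 -32.95 137.26] head -0.3051 F [-1.1  0.5 -0.1] Ftool [ 0.1 -1.3 -0.1] M [-0.05  0.09  0.03] 33.75121615315858 q6 0.2231404182851795 x [ 0.  0. -1.]
t: 11.78
ee_pos: [547.5, -32.9, 216.0]
orientation: [1.43, 1.05, -1.431]
ft_force: [-0.1, -0.3, 0.3]
width: 34.1
pos [547.51 -32.93 216.03] head -0.3049 F [-0.1 -0.3  0.3] Ftool [-0.3 -0.   0.3] M [-0.05  0.11  0.05] 34.050195467577225 q6 0.22309938228533352 x [-0.001  0.    -1.   ]
```

View pics/wrist3.png

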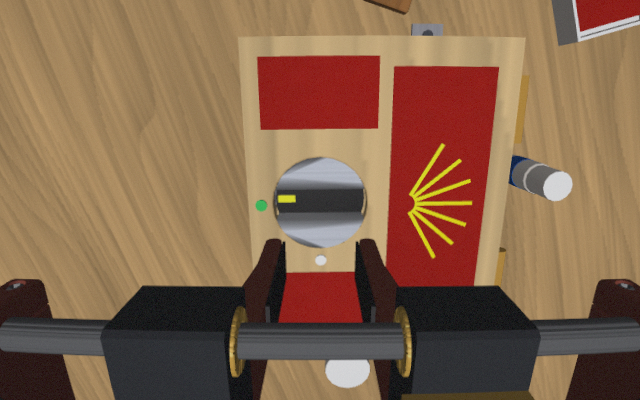

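View pics/scc3.png

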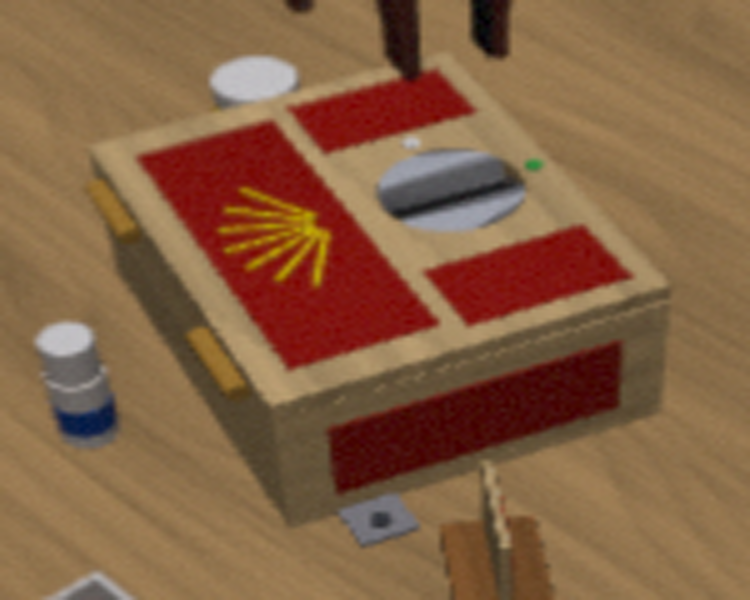

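```bash
python3 - <<'E'
from h import *
d=vision.get_image("wrist");o=ctrl.get_obs()
cv2.imwrite("pics/w3c.png",cv2.resize(d["img"][145:275,240:390],None,fx=5,fy=4.5,interpolation=cv2.INTER_CUBIC))
E
```

```text
(no output)
```

View pics/w3c.png

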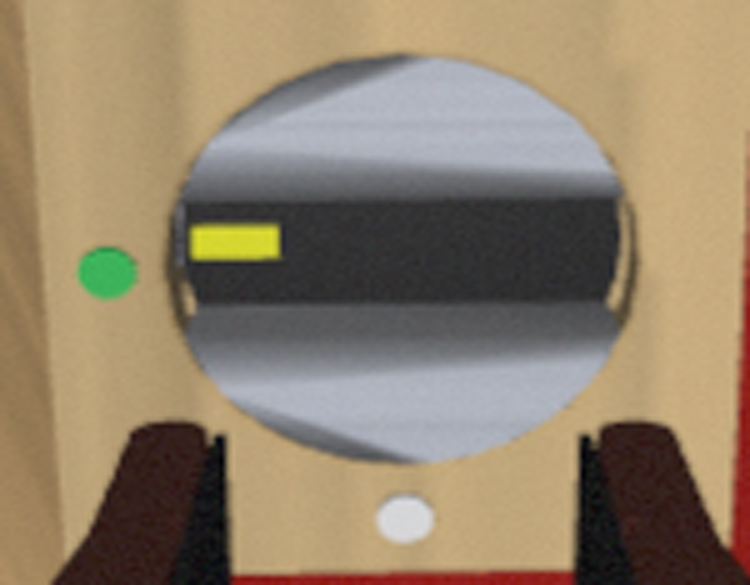

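```bash
python3 - <<'E'
from h import *
o=ctrl.get_obs();d=vision.get_image("wrist")
px=lambda x,y:(240+(x+.5)/5-.5,145+(y+.5)/4.5-.5)
h=lambda a,b,z:(lambda v:np.arctan2(v[1],v[0]))(atz(d,px(*b),z,o)-atz(d,px(*a),z,o))
print("slot",h((200,203),(605,198),112),h((200,305),(605,302),94))
print("green->centre",h((107,273),(403,258),112),"white",h((405,519),(403,258),112)-np.pi/2)
G=atz(d,px(107,273),112,o)
t=vision.get_image("top"); s=vision.get_image("scene")
# lid height: green dot triangulated wrist + scene crop (534,165)
us=(220+534.5/5-.5,110+165.5/4-.5)
c1,v1=ray(d,px(107,273),o);c2,v2=ray(s,us)
A=np.stack([v1,-v2],1);k=np.linalg.lstsq(A,c2-c1,rcond=None)[0];print(c1+k[0]*v1,c2+k[1]*v2)
for z in(112,114,122): print(z,proj(s,atz(d,px(107,273),z,o)),us)
E
```

```text
slot -0.29119326602077417 -0.2965666304163955
green->centre -0.24672530311397728 white -0.29902893884701687
[504.57243133 -20.89648909 117.6043249 ] [504.3195401  -20.66715316 117.61536858]
112 [326.31049319 152.05030843] (326.4, 150.875)
114 [326.29277582 151.6342984 ] (326.4, 150.875)
122 [326.22127936 149.95616627] (326.4, 150.875)
```

```bash
python3 -m crank '[[[-0.01,0,0],[0,0,0],0.034],[[-0.015,0,0],[0,0,0],0.034],[[-0.01,0,0],[0,0,0],0.034],[[0,0,0],[0,0,0],0.034],[[0,0,0],[0,0,0],0.034],[[0,0,0],[0,0,0],0.034],[[0,0,0],[0,0,0],0.034],[[0,0,0],[0,0,0],0.034]]'; python3 - <<'E'
from h import *
s=vision.get_image("scene"); a=cv2.imread("pics/scene0.png")
f=lambda i:cv2.resize(i[110:270,215:375],None,fx=2.5,fy=3.5,interpolation=cv2.INTER_CUBIC)
cv2.imwrite("pics/cmp.png",np.hstack([f(a),f(s["img"])]))
E
```

```text
t: 12.8
ee_pos: [547.6, -33.0, 251.0]
orientation: [1.43, 1.05, -1.431]
ft_force: [0.4, 0.0, 0.0]
width: 34.3
```

View pics/cmp.png

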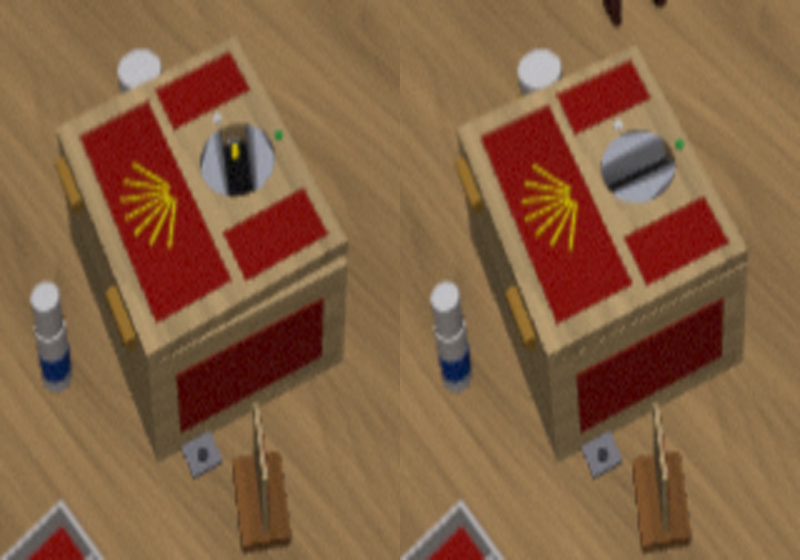

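The before/after comparison shows the lid gap (left image, about (345,250)) closed to a hairline. The slot now points at the green dot, and the pot, glue stick and fan stand have not moved.

```bash
python3 -c "
from workcell import workorder; print(workorder.close_job())"
```

```text
the job is handed in; nothing more can be done
None
```

The craft-kit case is shut and locked, and the job was handed in at about 13 s, with the gripper about 140 mm above the lid and touching nothing.

**What I did:** I put the fingertips in the slot and pressed the lid flush, with the tips at z 94 mm and about 14 N of force. I turned the fastener clockwise until it hit its end stop, where the moment rose to 3.3 N m. Then I eased the turn back within the slot's play and lifted straight out.

**Last checks:**
- **Fastener:** the slot's heading measured -0.291 to -0.297 rad, against a case yaw of about -0.282. That is about 1.58 rad of turn, so locked, with the yellow end at the green dot.
- **Lid:** it stayed down after release, with the gap along its front reduced to a hairline.
- **Loose items:** the pot, glue stick and fan stand look unmoved in the before/after pictures.

**Checks that disagreed:**
- **Lid height:** using two cameras on the green dot gave 117.6 mm, against about 112 to 114 expected. One pixel is about 5 mm there. The dot's drop of about 2.5 pixels (about 12 mm) does fit a shut lid.
- **Green dot heading:** the bearing from the green dot to the fastener's centre read -0.247 rad in the last picture, against -0.28 to -0.30 from the other marks.

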